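Dispense a praline and offer the bonbon dish

TASK

Pull the red-knobbed slide of the praline rack all the way across to its stop, so that one praline rolls down the spout into the white bonbon dish, and leave the slide there. Then lift the dish by the grip of its hoop handle and carry it to the guest, turning it a quarter turn so that the open side of the hoop squarely faces the guest across the bar; keep the dish level and the praline in its middle all the way, and do not touch a praline or push anything else about. Finish while still holding the dish still and level, about a hand's breadth (10 cm) above the free half of the guest's dark place mat.

Things in the scene. Friction and masses are not known exactly. Their poses are not given: they have to be found in the camera images.
- rack: Praline rack, fixed, under 125 mm high: black base plate 4 mm thick and 345 mm long that also carries the dish, and a sloped steel and clear-plastic lane on it. Origin on the counter below the spout lip's line; z up. Pralines roll towards its -x; the slide is pulled along its +y. Lane at y = 0, x 80 to 200 mm; spout at y = 35 to 83 mm, its lip at x = 0 and 38 mm high; dish in front of the spout at about x = -70, y = 59 mm.
- slide (a joint): Travel in m of the grey cross slide along the rack's +y: about 0 at the start (its pocket at the lane), 0.062 at its stop (pocket at the spout). About 2 N of friction; stays where it is left. At the stop the praline in the pocket rolls out and comes to rest in the dish within about 1.5 s; the slide's tail holds back the others.
- slide_grip (a point): Centre of the red knob on the slide: an upright block 18 mm wide along the travel (rack y), 26 mm across it, flat top 15 mm above this point, sides free down to 12 mm below it. This point is 107 mm above the counter. Nothing nearby on the rack stands higher than the knob.
- dish: Bonbon dish, white ceramic, about 220 g, loose: round, 124 mm across, 27 mm high, with a fixed steel hoop handle. Origin at the centre of its underside, z up. The hoop stands in the x-z plane (6 mm legs at x = +-60 mm), so its open sides face +y and -y. At the start an open side faces the spout (dish y along rack x within 7 degrees); the rim clears the spout's lip by 4 to 11 mm: lift straight up.
- dish_grip (a point): Centre of the dark wooden grip at the top of the hoop, 125 mm above the underside of the dish, straight above its middle: a bar 48 mm long along dish x, 12 mm thick along dish y, 16 mm high. The dish hangs below it in balance.
- dish_middle (a point): Where the centre of a praline is when it lies in the very middle of the dish (22 mm above the underside). The basin rises ever more steeply outwards; a lying praline rests within about 7 mm of this point and rolls if the dish is tilted or jerked.
- praline1_center (a point): The foremost praline, waiting in the slide's pocket: chocolate ball 28 mm across, about 15 g; this point is its centre
- praline2_center (a point): The second praline in the lane, to stay there: chocolate ball 28 mm across, about 15 g; this point is its centre
- praline3_center (a point): The third praline in the lane, to stay there: chocolate ball 28 mm across, about 15 g; this point is its centre
- place_mat: The guest's dark place mat, 160 x 250 mm, 3 mm thick, fixed, flat on the counter. Origin at the centre of its underside; its +x points across the bar to the guest, its y along the long side. The guest's cup stands on its -y half; its +y half is free.
- mat_free (a point): Centre of the free (+y) half of the place mat, on its top.
- guest_cup: The guest's white espresso cup (62 mm across, top 61 mm above the mat) on its saucer (116 mm across), on the -y half of the mat. One piece; origin at the centre of its underside. Leave alone.
- water_glass: The guest's water glass, 62 mm across, 90 mm high, beside the mat on its -y side. Origin at the centre of its underside. Leave alone.
- milk_jug: Steel milk jug, 84 mm across, 94 mm high, with a handle to its +y that reaches 74 mm from its axis. Origin at the centre of its underside. Leave alone.
- tamper: Dark steel coffee tamper standing on its 58 mm foot, 88 mm high. Origin at the centre of its underside. Leave alone.
- sugar_jar: Glass sugar jar, 72 mm across, 105 mm high. Origin at the centre of its underside. Leave alone.
- portafilter: Steel portafilter lying on the counter, basket 72 mm across and 48 mm high at its origin, black handle reaching 195 mm along its -x. Leave alone.

How it is judged:
On the way, in this order (a step that is already met when the one before it is completed fails the run):
1. the slide is at its stop and one praline has rolled into the standing dish (value of joint slide above 0.056 m and distance between praline1_center and dish_middle below 0.02 m and height (world z) of dish below 0.012 m), for 0.3 s.
2. the dish is lifted level by its handle with the praline in its middle (height (world z) of dish above 0.04 m and angle between dish's own z axis and vertical below 0.14 rad and distance between praline1_center and dish_middle below 0.022 m and contact force between dish and the fingers above 1 N), for 0.2 s.
At the end, for the whole second after the job is handed in: Slide at its stop (over 56 of 62 mm); dish held in the fingers, still, within 40 mm of the mat's free half's centre, underside 65-180 mm up, open side of hoop within 9 deg of square to the guest, level within 5 deg; praline within 15 mm of its middle; all other things moved under 20 mm (value of joint slide above 0.056 m and horizontal distance between dish_middle and mat_free below 0.04 m and height (world z) of dish between 0.065 and 0.18 m and angle between the y axis of dish and the x axis of place_mat, either way round below 0.16 rad and angle between dish's own z axis and vertical below 0.09 rad and distance between praline1_center and dish_middle below 0.015 m and contact force between dish and the fingers above 1 N and linear speed of dish below 0.02 m/s and angular speed of dish below 0.1 rad/s and distance of each of praline2_center, praline3_center, guest_cup, water_glass, milk_jug, tamper, sugar_jar, portafilter from where it was at the start of the episode below 0.02 m); the arm keeps its last pose, push and grip.
It fails at once if the dish tips by more than 11 degrees (angle between dish's own z axis and vertical above 0.2 rad).
It fails at once if the praline strays more than 25 mm from the middle of the lifted dish (height (world z) of dish above 0.02 m and distance between praline1_center and dish_middle above 0.025 m).
It fails at once if the gripper touches a praline (contact force between any of praline1, praline2, praline3 and the fingers above 0.3 N or contact force between any of praline1, praline2, praline3 and the arm above 0.3 N).
It fails at once if the praline falls beside the dish, or another praline leaves its place in the lane (height (world z) of praline1_center below 0.0215 m or distance of any of praline2_center, praline3_center from where it was at the start of the episode above 0.02 m).
It fails at once if a bystander is pushed about or knocked over (distance of any of guest_cup, water_glass, milk_jug, tamper, sugar_jar, portafilter from where it was at the start of the episode above 0.02 m).
It also fails if it takes over 64 s, if anything falls off the work surface, if the arm or the gripper's body presses on something with over 40 N, if the wrist force passes 120 N, or if a joint passes its speed limit or range.

ROBOT

A 6-joint arm with a two-finger parallel gripper is mounted at the origin on the work surface. World frame = base frame: x ahead of the robot, y to its left, z up, the work surface at z = 0. Lengths are in m, angles in rad, forces in N, time in s.
With the tool pointing down it reaches from about 0.325 to 0.925 m from the base axis. Payload 3.1 kg.
Tool frame: the origin (TCP) lies at the very end of the fingers, on their centre line; the grasp point (between the pads) lies 19 mm behind it; z points along the fingers, x is the direction in which the jaws open and shut, and the axes are right-handed (so a half turn about z gives the same grasp; the last joint's range is limited). The gripper opens to 85 mm and grips with 20 to 120 N. Pads are 22 mm wide; open, the fingers measure 114 mm over their backs; the gripper's body (76 mm by 85 mm) begins 54 mm behind the grasp point. The pads swing forward as they close: fully open they stand 13 mm farther back than shut.
Start: joints at [-0.112, 0.217, 1.613, -0, 1.311, -0.112], TCP at [0.625, 0, 0.231] pointing down, gripper open.
Joint ranges: [-2.75, 2.75], [-0.78, 2.1], [0.31, 2.55], [-1.13, 4.27], [0.13, 2.63], [-2.58, 2.58]. Speed limits (rad/s): [2.79, 2.79, 3.14, 3.14, 3.14, 3.14].

INTERFACE

Orientations are given as a rotation vector (axis times angle).
In Python, from workcell import monitor, imaging, job gives the robot as it stands.
- The arm moves only by the tool step_arm, never from a script. Its argument "moves" is a list of rows, each a list of 4 numbers: the shift along the tool's x, y, z in m, then the turn about the tool's z in degrees. In form: [[tx, ty, tz, spin], ...]. A call has 1 to 12 rows; each row is the pose to reach, as a shift and turn from the pose commanded when the call began, along the tool's axes at that moment; what a row does not reach only later rows make up. A row lasts 1/8 s, in which the tool goes at most 62.5 mm and 10.7 degrees, less where a joint would pass 70% of its speed; a pose out of reach is approached as far as the arm can. A call with a gripper value outside its range is refused whole. "claw" is the closure, from -1 (fully open) to 1 (shut), set as the call begins (left out, the last holds). The fingers move at their own pace and stop on an object; "force" is the grip in N (left out, the last holds). Time passes only in rows, so rows that repeat a pose let the fingers close. It gives the time, the measured TCP pose, the force and the opening at its end, in the units of the state.
- monitor.observe(): the state, without advancing time (a new reading comes with each control period).
- imaging.read_camera(name): name is "scene" or "side" or "wrist"; returns a dict with "img" (400x640x3 uint8, blue, green, red), "depth" (400x640 float32, m along the optical axis (not along the pixel's ray), 0 where there is no reading), "fx", "fy", "cx", "cy" (pixels), "R" (3x3) and "t" (3): a world point X has camera coordinates R X + t; the wrist camera has in their place "T_tool_cam" (4x4, takes a point from camera to tool coordinates, whose origin is the TCP and whose axes are the tool frame's). Camera axes: x right, y down, z forward; pixel columns grow to the right and rows downward; lengths in m; the calibration is good to about 2 mm. The wrist camera is an equidistant fisheye: a pixel r from the principal point sees the ray r / f radians off the axis. A picture is of the moment at which its call begins: read the wrist's pose just before it.
- job.finish_job(): hands the job in, once; it reports no verdict.
The state is a dict: "time": time; "joint_positions": joint angles; "qd": joint speeds; "tau": joint torques, N m; "ee_pos": TCP position; "eef_rot": TCP orientation; "force": force on the tool from outside, world axes, zero at the start; "wrist_torque": the same for the moment, N m; "opening": finger opening in m.
Only numpy, scipy, OpenCV 4.12 (cv2) and the standard library are available. Lean on these libraries where they do the work, as an engineer would, in place of code of your own. Each camera call takes 0.05 s, during which the arm holds its last target. There are 200 camera calls.

## Working session

There is one attempt and no reset: what is moved stays moved. The work goes in short steps, Python scripts to look and compute and a tool call to move; the robot and the scene stay as the last step left them, time stands still between calls to the robot, and variables do not carry over. Pictures are saved under pics/ and viewed, on a budget of 10 in all, crops included, one or two more only if the job needs it, and the job is handed in when it is done.

Besides the shell and the picture viewer there is one more tool, called after "Call:" by a JSON object that holds its "name" and its "arguments". step_arm: Moves the arm, as the interface text tells. Its arguments: {"type":"object","properties":{"moves":{"type":"array"},"claw":{"type":"number"},"force":{"type":"number"}},"required":["moves"]}

```bash
mkdir -p pics; cat > h.py <<'E'
import numpy as np, cv2
from workcell import monitor, imaging, job
def grab(n):
    s=monitor.observe(); c=imaging.read_camera(n); c['s']=s; return c
def cloud(c):
    v,u=np.mgrid[:400,:640]; d=c['depth']
    if 'R' in c:
        P=np.stack([(u-c['cx'])/c['fx']*d,(v-c['cy'])/c['fy']*d,d],-1)
        return (P-c['t'])@np.asarray(c['R'])
    x=(u-c['cx'])/c['fx'];y=(v-c['cy'])/c['fy'];r=np.hypot(x,y)+1e-9
    k=np.tan(np.minimum(r,1.5))/r*d
    P=np.stack([x*k,y*k,d],-1); T=np.asarray(c['T_tool_cam'])
    P=P@T[:3,:3].T+T[:3,3]
    return P@cv2.Rodrigues(np.array(c['s']['eef_rot'],float))[0].T+np.array(c['s']['ee_pos'])
E
python3 - <<'E'
from h import *
print(monitor.observe())
for n in('scene','side'):
    c=grab(n); np.savez(''+n+'.npz',img=c['img'],P=cloud(c),d=c['depth']); cv2.imwrite(f'pics/{n}0.png',c['img'])
    print(n,-np.array(c['R']).T@c['t'],c['fx'])
E
```

```text
{'time': 0.0, 'joint_positions': array([-1.12162713e-01,  2.17784128e-01,  1.61491794e+00, -9.95254508e-06,
        1.31129389e+00, -1.12204425e-01]), 'qd': array([-1.20326153e-03,  2.70252024e-04, -8.61239745e-04, -5.84306518e-04,
        4.41882966e-05,  6.71946684e-04]), 'tau': array([-2.90135131e-04, -3.96841800e+01, -3.03850436e+01, -2.80225659e-04,
        9.87685227e-03,  9.68610237e-06]), 'ee_pos': array([6.24191312e-01, 1.33622291e-04, 2.29958136e-01]), 'eef_rot': array([-3.14133092e+00, -6.95446599e-05,  3.75274679e-03]), 'force': array([-0.31158072,  0.52910534, -0.1866167 ]), 'wrist_torque': array([-0.05259443, -0.05476903,  0.05787359]), 'opening': 0.08553012920955178}
scene [0.99807523 0.27367634 1.02031143] 394.3820649612554
side [0.40636607 0.73860772 0.62484693] 390.8464122411303
```

View pics/scene0.png

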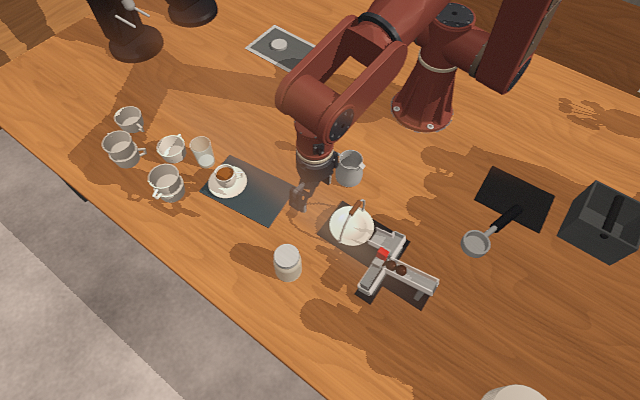

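View pics/side0.png

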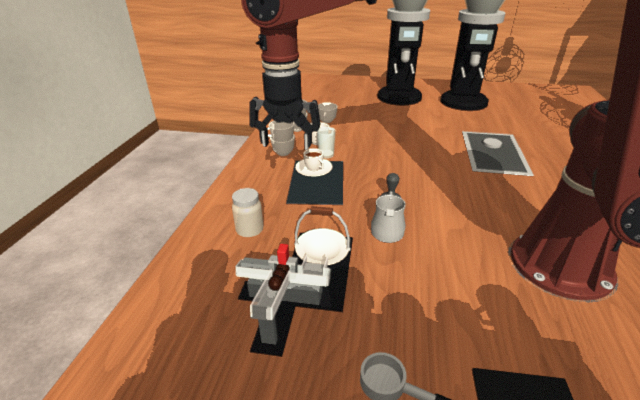

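The scene view has the red knob at (383,253), the dish at (351,225), its grip at about (355,208), the mat's free half at (265,200) and the jug at (349,168). The side view has the knob at (283,253), the grip at (321,211) and the mat at (317,182).

```bash
python3 - <<'E'
from h import *
for n in('scene','side'):
    z=np.load(n+'.npz');P=z['P'];I=z['img'].astype(int);b,g,r=I[...,0],I[...,1],I[...,2]
    ok=z['d']>0; Z=P[...,2]
    W=ok&(P[...,0]>.3)&(P[...,0]<.95)&(abs(P[...,1])<.6)
    def rep(k,m):
        if m.sum()<4: print(n,k,'few');return
        Q=P[m]; print(n,k,m.sum(),'med',np.median(Q,0).round(4),'lo',np.percentile(Q,3,0).round(4),'hi',np.percentile(Q,97,0).round(4))
    m=W&(r>150)&(g<70)&(b<70)&(Z>.08)&(Z<.14); rep('knob',m); rep('knobtop',m&(Z>.117))
    # dark grip
    v,u=np.mgrid[:400,:640]
    box=(abs(u-355)<20)&(abs(v-210)<14) if n=='scene' else (abs(u-321)<22)&(abs(v-212)<12)
    m=W&box&(Z>.1)&(Z<.16)&(r<160)&(r>b+15); rep('grip',m)
    if m.sum()>4:
        Q=P[m][:,:2]; w,V=np.linalg.eigh(np.cov(Q.T)); print(' grip dir deg',np.degrees(np.arctan2(V[1,1],V[0,1])),'rms',np.sqrt(w))
    # mat
    m=W&(Z<.012)&(r<95)&(g<95)&(P[...,1]<.0)
    m=m.astype(np.uint8); nn,l,st,ce=cv2.connectedComponentsWithStats(m)
    for i in range(1,nn):
        if st[i,4]>300: Q=P[l==i][:,:2].astype(np.float32); print(n,'dark',ce[i],st[i,4],cv2.minAreaRect(Q))
    # dish white rim
    m=W&(abs(Z-.029)<.006)&(r>150)&(abs(r-b)<50)&(P[...,1]>-.1)&(P[...,1]<.3); rep('dish',m)
    # rack base
    m=W&(Z<.012)&(r<70)&(g<70)&(b<70)&(P[...,1]>0); 
    Q=P[m][:,:2].astype(np.float32)
    print(n,'base',m.sum(),cv2.minAreaRect(Q) if len(Q) else '')
c=cv2.imread('pics/scene0.png')[140:310,190:450]; d=cv2.imread('pics/side0.png')[140:360,190:420]
a=cv2.resize(c,None,fx=3,fy=3,interpolation=2); cv2.imwrite('pics/z1.png',a)
E
```

```text
scene knob 50 med [0.5896 0.191  0.1202] lo [0.5831 0.1759 0.1066] hi [0.5982 0.1999 0.1232]
scene knobtop 44 med [0.5893 0.1902 0.1206] lo [0.5831 0.1757 0.1175] hi [0.5982 0.198  0.1233]
scene grip 87 med [0.5385 0.0662 0.1358] lo [0.5145 0.0603 0.1243] hi [0.5671 0.0717 0.1388]
 grip dir deg -179.21267641028777 rms [0.00351351 0.0156305 ]
scene dark [249.12439194 203.75886032] 1439 ((0.6315551400184631, -0.25925129652023315), (0.12013355642557144, 0.2516040503978729), 7.2872633934021)
scene dish 760 med [0.5339 0.0651 0.0276] lo [0.4745 0.0052 0.0234] hi [0.7301 0.1208 0.0326]
scene base 660 ((0.5360234379768372, 0.1841084510087967), (0.3160809874534607, 0.19123747944831848), 38.978607177734375)
side knob 172 med [0.5884 0.2004 0.1178] lo [0.581  0.1799 0.0923] hi [0.5968 0.2031 0.1224]
side knobtop 87 med [0.5887 0.1918 0.1209] lo [0.5809 0.1781 0.1183] hi [0.597  0.2022 0.1227]
side grip 180 med [0.5342 0.0717 0.1325] lo [0.512  0.0638 0.1219] hi [0.558  0.075  0.1375]
 grip dir deg -177.9995999406037 rms [0.00291986 0.01459057]
side dark [317.40723454 187.19544924] 1714 ((0.6117678880691528, -0.25722736120224), (0.15733422338962555, 0.25300613045692444), 7.991660118103027)
side dish 1040 med [0.5353 0.0376 0.0282] lo [ 0.3676 -0.0077  0.0235] hi [0.7317 0.1205 0.0333]
side base 2465 ((0.575328528881073, 0.17103639245033264), (0.218331977725029, 0.34287816286087036), 1.5096300840377808)
```

View pics/z1.png

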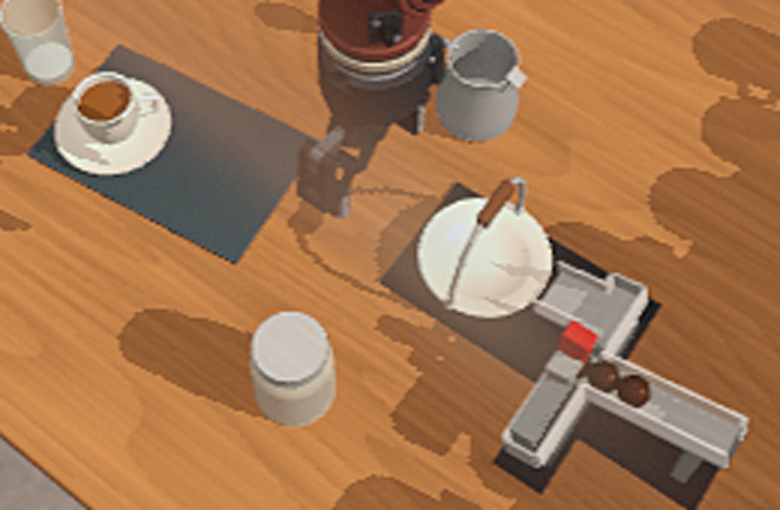

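The zoomed view shows the lane running towards world +y, and the spout and dish on the side nearer the robot. Rack +y is therefore about world −x. The grip bar lies about along world x. Next I move above the knob and look with the wrist camera.

Call:
{"name": "step_arm", "arguments": {"moves": [[-0.01,-0.05,0,0],[-0.02,-0.1,0,0],[-0.03,-0.15,0,0],[-0.035,-0.185,0,0],[-0.035,-0.19,0,0],[-0.035,-0.19,0,0]], "claw": -1}}

```text
time: 0.85
ee_pos: [0.5898, 0.1897, 0.2308]
eef_rot: [3.141, 0.001, -0.001]
force: [0.0, -0.0, -0.4]
opening: 0.0853
```

```bash
python3 - <<'E'
from h import *
c=grab('wrist');P=cloud(c);np.savez('w1.npz',P=P,img=c['img'],d=c['depth']);cv2.imwrite('pics/w1.png',c['img']);print(c['s']['ee_pos'],c['s']['eef_rot'])
def rep(k,P,m):
    if m.sum()<4: print(k,'few');return
    Q=P[m]; print(k,m.sum(),'med',np.median(Q,0).round(4),'lo',np.percentile(Q,3,0).round(4),'hi',np.percentile(Q,97,0).round(4))
z=[('w',P,c['img'],c['depth'])]
s2=grab('scene');s3=grab('side'); z+=[('scene',cloud(s2),s2['img'],s2['depth']),('side',cloud(s3),s3['img'],s3['depth'])]
for n,P,I,d in z:
    I=I.astype(int);b,g,r=I[...,0],I[...,1],I[...,2]
    W=(d>0)&(P[...,0]>.3)&(P[...,0]<.95)&(abs(P[...,1])<.6); Z=P[...,2]
    m=W&(r>130)&(g<70)&(b<70)&(Z>.115)&(Z<.13)&(abs(P[...,0]-.59)<.04)&(abs(P[...,1]-.19)<.04); rep(n+' knobtop',P,m)
    if m.sum()>20: print(cv2.minAreaRect(P[m][:,:2].astype(np.float32)))
    rep(n+' choc',P,W&(r<110)&(r>b+20)&(Z>.05)&(Z<.12)&(P[...,1]>.17)&(P[...,1]<.33)&(abs(P[...,0]-.59)<.05))
    m=W&(r<160)&(r>b+15)&(Z>.122)&(Z<.145)&(abs(P[...,0]-.537)<.04)&(abs(P[...,1]-.069)<.03); rep(n+' grip',P,m)
    if m.sum()>20: print(cv2.minAreaRect(P[m][:,:2].astype(np.float32)))
    m=W&(Z>.08)&(Z<.13)&(abs(P[...,1]-.19)<.02)&(abs(P[...,0]-.57)<.12)
    for x0 in np.arange(.46,.68,.02):
        q=m&(P[...,0]>x0)&(P[...,0]<x0+.02)
        if q.sum()>3: print(n,'x%.2f maxz %.3f n%d'%(x0,np.percentile(Z[q],95),q.sum()),end=' | ')
    print()
    m=W&(r<95)&(g<95)&(Z<.012)&(P[...,1]<0)&(abs(P[...,0]-.62)<.16)
    nn,l,st,ce=cv2.connectedComponentsWithStats(m.astype(np.uint8))
    if nn>1:
        i=1+st[1:,4].argmax(); print(n,'mat',st[i,4],cv2.minAreaRect(P[l==i][:,:2].astype(np.float32)))
E
```

```text
[0.58982437 0.18968342 0.23079228] [ 3.14065797e+00  9.23991919e-04 -1.19908809e-03]
w knobtop 575 med [0.5909 0.1899 0.1211] lo [0.5832 0.1774 0.1177] hi [0.5987 0.2012 0.1225]
((0.5910560488700867, 0.18900687992572784), (0.016791069880127907, 0.02561989426612854), 2.4033961296081543)
w choc 1376 med [0.5919 0.2304 0.0895] lo [0.5805 0.2005 0.075 ] hi [0.6028 0.2581 0.0982]
w grip 746 med [0.5372 0.0712 0.1352] lo [0.5144 0.0626 0.1239] hi [0.5589 0.0734 0.1375]
((0.5356932282447815, 0.0678020641207695), (0.058200590312480927, 0.013007434085011482), 3.426774501800537)
w x0.56 maxz 0.094 n454 | w x0.58 maxz 0.122 n816 | w x0.60 maxz 0.095 n501 | w x0.62 maxz 0.082 n106 | w x0.64 maxz 0.082 n101 | w x0.66 maxz 0.082 n78 | 
w mat 40 ((0.4836062788963318, -0.004492960870265961), (0.006020294968038797, 0.021500971168279648), 82.85335540771484)
scene knobtop 48 med [0.5902 0.1893 0.1204] lo [0.5832 0.176  0.1168] hi [0.598  0.198  0.1241]
((0.5908499360084534, 0.1864715814590454), (0.01581043004989624, 0.023579813539981842), 7.03528356552124)
scene choc 213 med [0.5947 0.2271 0.0875] lo [
[... 637 characters left out ...]
1227]
((0.5895066261291504, 0.19033120572566986), (0.017867235466837883, 0.0258506927639246), 4.0608134269714355)
side choc 309 med [0.5871 0.2411 0.0884] lo [0.5784 0.1958 0.073 ] hi [0.6001 0.2611 0.0977]
side grip 174 med [0.5342 0.0719 0.133 ] lo [0.5118 0.0644 0.1228] hi [0.5564 0.0744 0.1379]
((0.5351713299751282, 0.06856942176818848), (0.048542313277721405, 0.013134361244738102), 1.5045433044433594)
side x0.56 maxz 0.094 n104 | side x0.58 maxz 0.122 n246 | side x0.60 maxz 0.094 n88 | side x0.62 maxz 0.082 n14 | side x0.64 maxz 0.082 n13 | side x0.66 maxz 0.082 n14 | 
side mat 1443 ((0.612494707107544, -0.2582321763038635), (0.15845227241516113, 0.25356632471084595), 8.005266189575195)
```

View pics/w1.png

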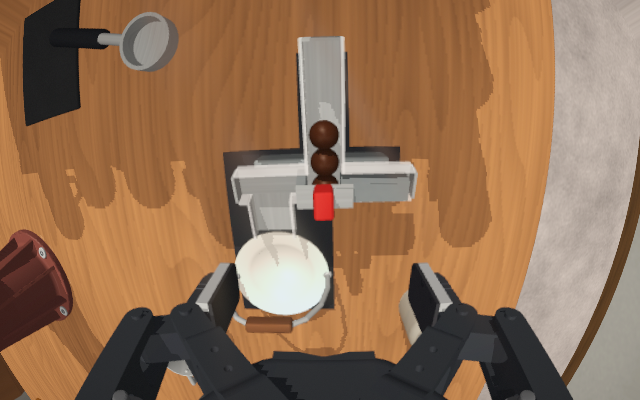

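The wrist view shows the knob at (323,203), and pralines at (324,133), (324,162) and just behind the knob. The nearest praline top is at z of about 0.098, so I keep the fingertips above that and slightly towards −y.

Call:
{"name": "step_arm", "arguments": {"moves": [[0,0.004,0.04,-2],[0,0.004,0.08,-2],[0,0.004,0.11,-2],[0,0.004,0.128,-2],[0,0.004,0.128,-2],[0,0.004,0.128,-2]]}}

```text
time: 1.75
ee_pos: [0.5914, 0.186, 0.1049]
eef_rot: [-3.141, -0.054, -0.004]
force: [-0.0, 0.1, 0.1]
opening: 0.0854
```

Call:
{"name": "step_arm", "arguments": {"moves": [[0,0,0,0],[0,0,0,0],[0,0,0,0],[0,0,0,0],[0,0,0,0],[0,0,0,0],[0,0,0,0]], "claw": 1, "force": 30}}

```text
time: 2.62
ee_pos: [0.5901, 0.1861, 0.1037]
eef_rot: [-3.141, -0.054, -0.0]
force: [-1.2, 1.4, 3.8]
opening: 0.0171
```

Call:
{"name": "step_arm", "arguments": {"moves": [[-0.003,0,0,0],[-0.009,0,0,0],[-0.016,0,0,0],[-0.023,0,0,0],[-0.03,0,0,0],[-0.037,0,0,0],[-0.044,0,0,0],[-0.051,0,0,0],[-0.057,0,0,0],[-0.061,0,0,0],[-0.063,0,0,0],[-0.064,0,0,0]]}}

```text
time: 4.12
ee_pos: [0.5294, 0.1843, 0.1037]
eef_rot: [-3.14, -0.055, -0.014]
force: [12.9, 4.5, -3.9]
opening: 0.0171
```

```bash
python3 - <<'E'
from h import *
s=monitor.observe();print(s['ee_pos'],s['force'],s['opening'])
a=grab('side')['img'][140:360,190:420];b=grab('scene')['img'][160:310,300:460]
o=np.zeros((440,900,3),np.uint8);o[:,:460]=cv2.resize(a,(460,440));o[:440,460:]=cv2.resize(b,(440,440))
cv2.imwrite('pics/p2.png',cv2.resize(o,(800,391)))
E
```

```text
[0.52942466 0.18428045 0.10374398] [12.90026143  4.51914307 -3.92415402] 0.017132316031038812
```

View pics/p2.png

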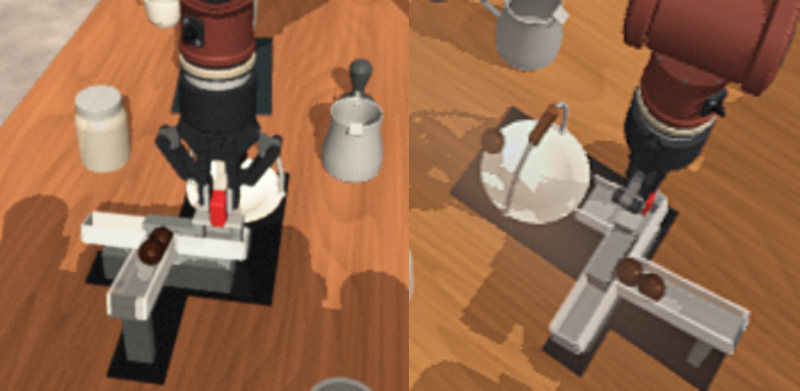

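The praline has rolled out and is on the far side of the dish at (490,140) in the right half, still settling. The slide met its stop at 13 N. Now I release, rise and look again.

Call:
{"name": "step_arm", "arguments": {"moves": [[0.001,0,0,0],[0.001,0,0,0],[0.001,0,0,0],[0.001,0,0,0],[0.001,0,0,0],[0.001,0,0,0],[0.001,0,-0.03,0],[0.001,0,-0.08,0],[0.001,0,-0.12,0],[0.001,0,-0.15,0],[0.001,0,-0.15,0]], "claw": -1}}

```text
time: 5.6
ee_pos: [0.5292, 0.1843, 0.257]
eef_rot: [-3.14, -0.055, -0.011]
force: [1.3, 0.1, -0.5]
opening: 0.0853
```

```bash
cat > m.py <<'E'
from h import *
def rep(k,P,m):
    if m.sum()<4: print(k,'few');return
    Q=P[m]; print(k,m.sum(),'med',np.median(Q,0).round(4),'lo',np.percentile(Q,3,0).round(4),'hi',np.percentile(Q,97,0).round(4))
def run():
  for n in('scene','side','wrist'):
    c=grab(n);P=cloud(c);d=c['depth'];I=c['img'].astype(int);b,g,r=I[...,0],I[...,1],I[...,2];Z=P[...,2]
    cv2.imwrite(f'pics/m_{n}.png',c['img'])
    W=(d>0)
    near=W&(np.hypot(P[...,0]-.536,P[...,1]-.067)<.07)
    m=W&(r>130)&(g<70)&(b<70)&(Z>.115)&(Z<.13)&(abs(P[...,0]-.55)<.08)&(abs(P[...,1]-.19)<.04); rep(n+' knobtop',P,m)
    rep(n+' praline',P,near&(r<110)&(r>b+12)&(Z>.012)&(Z<.06))
    m=near&(r<160)&(r>b+15)&(Z>.122)&(Z<.145)&(abs(P[...,0]-.537)<.04)&(abs(P[...,1]-.069)<.03); rep(n+' grip',P,m)
    if m.sum()>20: print(cv2.minAreaRect(P[m][:,:2].astype(np.float32)))
  return c
if __name__=='__main__':
  print(monitor.observe()['time'],monitor.observe()['ee_pos']); run()
E
python3 m.py
```

```text
5.6 [0.52918475 0.18430684 0.25704891]
scene knobtop 61 med [0.5316 0.1854 0.1205] lo [0.523  0.1737 0.1175] hi [0.538  0.1972 0.123 ]
scene praline 36 med [0.5392 0.062  0.0346] lo [0.5225 0.0523 0.0256] hi [0.5474 0.0732 0.0406]
scene grip 87 med [0.5371 0.0667 0.136 ] lo [0.5148 0.0605 0.1272] hi [0.5578 0.0715 0.14  ]
((0.5355117321014404, 0.06588529050350189), (0.045878343284130096, 0.011389011517167091), 1.2742382287979126)
side knobtop 84 med [0.5281 0.1909 0.1208] lo [0.5211 0.178  0.1156] hi [0.5358 0.2003 0.1223]
side praline 89 med [0.5322 0.0746 0.0342] lo [0.5232 0.0651 0.0229] hi [0.5434 0.0813 0.0392]
side grip 176 med [0.5343 0.0718 0.1324] lo [0.5117 0.0637 0.1231] hi [0.5562 0.075  0.1379]
((0.5349209308624268, 0.06799229234457016), (0.015106940641999245, 0.04852712154388428), 89.61366271972656)
wrist knobtop 487 med [0.531  0.1883 0.1212] lo [0.5231 0.1757 0.1158] hi [0.5388 0.1991 0.1226]
wrist praline 293 med [0.5362 0.076  0.0355] lo [0.5247 0.0643 0.0265] hi [0.5472 0.0847 0.0399]
wrist grip 691 med [0.5366 0.0707 0.1357] lo [0.5141 0.0618 0.1248] hi [0.5584 0.0731 0.1377]
((0.5387210845947266, 0.06725932657718658), (0.058367859572172165, 0.012949103489518166), 2.890346050262451)
```

View pics/m_wrist.png

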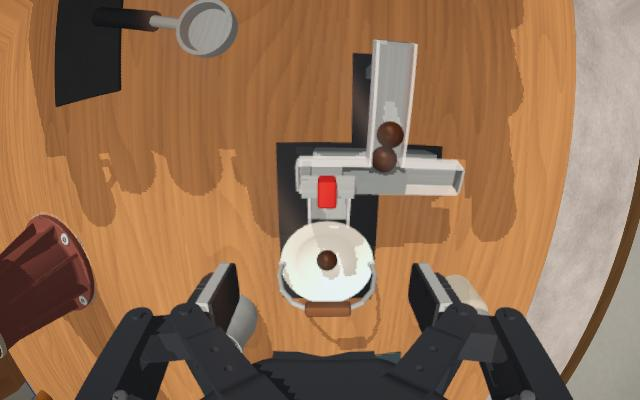

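The praline lies in the middle of the dish at (327,260). The knob is at (327,192), at its stop after about 60 mm of travel. Next I go above the grip and turn the jaws a quarter turn.

Call:
{"name": "step_arm", "arguments": {"moves": [[0.003,0.03,0,-10],[0.003,0.06,0,-20],[0.003,0.09,0,-30],[0.003,0.11,0,-40],[0.003,0.1165,0,-50],[0.003,0.1165,0,-60],[0.003,0.1165,0,-70],[0.003,0.1165,0,-80],[0.003,0.1165,0,-88],[0.003,0.1165,0,-90],[0.003,0.1165,0,-90],[0.003,0.1165,0,-90]]}}

```text
time: 7.25
ee_pos: [0.5339, 0.0675, 0.2528]
eef_rot: [-2.183, -2.258, 0.001]
force: [-0.3, -0.4, 0.3]
opening: 0.0854
```

```bash
python3 - <<'E'
from m import *
s=monitor.observe();R=cv2.Rodrigues(s['eef_rot'])[0];print(s['ee_pos'],s['joint_positions'].round(2),'toolx deg',np.degrees(np.arctan2(R[1,0],R[0,0])),'R',R.round(3).tolist());run()
E
```

```text
[0.53388219 0.06750333 0.25279343] [-0.    0.01  1.8  -0.    1.33 -1.61] toolx deg 91.93983182033598 R [[-0.034, 0.999, -0.001], [0.999, 0.034, -0.0], [0.0, -0.001, -1.0]]
scene knobtop 61 med [0.5311 0.1851 0.1198] lo [0.5233 0.1732 0.1168] hi [0.5373 0.197  0.123 ]
scene praline 41 med [0.5381 0.0624 0.035 ] lo [0.5229 0.0528 0.0267] hi [0.5491 0.1119 0.0388]
scene grip 84 med [0.5367 0.0662 0.1351] lo [0.5146 0.0601 0.1275] hi [0.5584 0.0715 0.1389]
((0.5359427332878113, 0.06588786840438843), (0.046351559460163116, 0.012234047055244446), 2.6332433223724365)
side knobtop 87 med [0.5286 0.1915 0.1207] lo [0.5213 0.1778 0.1163] hi [0.5359 0.2007 0.1224]
side praline 92 med [0.5331 0.0708 0.0338] lo [0.5229 0.061  0.0231] hi [0.5445 0.0778 0.0401]
side grip 174 med [0.5343 0.0718 0.1329] lo [0.512  0.0641 0.123 ] hi [0.5565 0.0752 0.1373]
((0.5352030992507935, 0.06898202747106552), (0.048708926886320114, 0.013924920000135899), 1.1855548620224)
wrist knobtop 423 med [0.53   0.1848 0.121 ] lo [0.5226 0.1741 0.1161] hi [0.5386 0.197  0.1224]
wrist praline 144 med [0.5314 0.0561 0.0343] lo [0.5239 0.0505 0.0288] hi [0.5438 0.0744 0.0383]
wrist grip 656 med [0.5335 0.066  0.1365] lo [0.5131 0.0607 0.1303] hi [0.5577 0.0711 0.1381]
((0.5409658551216125, 0.06571832299232483), (0.05826026201248169, 0.011535110883414745), 0.8048591017723083)
```

Call:
{"name": "step_arm", "arguments": {"moves": [[0,0.002,0.04,0],[0,0.002,0.08,0],[0,0.002,0.115,0],[0,0.002,0.135,0],[0,0.002,0.142,0],[0,0.002,0.142,0],[0,0.002,0.142,0]]}}

```text
time: 8.28
ee_pos: [0.5373, 0.0676, 0.1127]
eef_rot: [2.181, 2.258, 0.003]
force: [0.1, -0.8, -0.6]
opening: 0.0853
```

Call:
{"name": "step_arm", "arguments": {"moves": [[0,0,0,0],[0,0,0,0],[0,0,0,0],[0,0,0,0],[0,0,0,0],[0,0,0,0],[0,0,0,0],[0,0,0,0]], "claw": 1, "force": 40}}

```text
time: 9.28
ee_pos: [0.5362, 0.0675, 0.1113]
eef_rot: [2.182, 2.26, -0.0]
force: [0.2, -0.9, 0.1]
opening: 0.0113
```

```bash
python3 - <<'E'
from m import *
run()
a=cv2.imread('pics/m_side.png')[140:340,230:430];b=cv2.imread('pics/m_scene.png')[140:290,290:440]
cv2.imwrite('pics/p3.png',np.hstack([cv2.resize(a,(400,400)),cv2.resize(b,(400,400))]))
E
```

```text
scene knobtop 60 med [0.5315 0.1851 0.1204] lo [0.5224 0.1738 0.1167] hi [0.5381 0.1965 0.1243]
scene praline 48 med [0.5405 0.0631 0.0344] lo [0.528  0.0533 0.0232] hi [0.5481 0.0745 0.0399]
scene grip 79 med [0.5449 0.066  0.1351] lo [0.528  0.0492 0.1229] hi [0.5599 0.083  0.1404]
((0.5447860956192017, 0.06413290649652481), (0.030418219044804573, 0.03194492310285568), 51.069541931152344)
side knobtop 86 med [0.5283 0.192  0.1208] lo [0.5212 0.178  0.1157] hi [0.5358 0.2009 0.1229]
side praline 91 med [0.5325 0.0717 0.0338] lo [0.5234 0.0611 0.0231] hi [0.5442 0.0785 0.04  ]
side grip 95 med [0.523  0.0733 0.1319] lo [0.5113 0.0631 0.1241] hi [0.5584 0.0763 0.1386]
((0.5374438762664795, 0.06780589371919632), (0.05231970548629761, 0.0219257865101099), 6.882938385009766)
wrist knobtop 956 med [0.529  0.1843 0.121 ] lo [0.5221 0.174  0.1163] hi [0.5384 0.197  0.1224]
wrist praline 502 med [0.5334 0.0587 0.0352] lo [0.5242 0.0515 0.0281] hi [0.5446 0.0757 0.0397]
wrist grip 2438 med [0.5302 0.0677 0.1366] lo [0.5124 0.0622 0.1282] hi [0.5567 0.0733 0.1379]
((0.5373550057411194, 0.06486458331346512), (0.0344320610165596, 0.060085881501436234), 63.118385314941406)
```

View pics/p3.png

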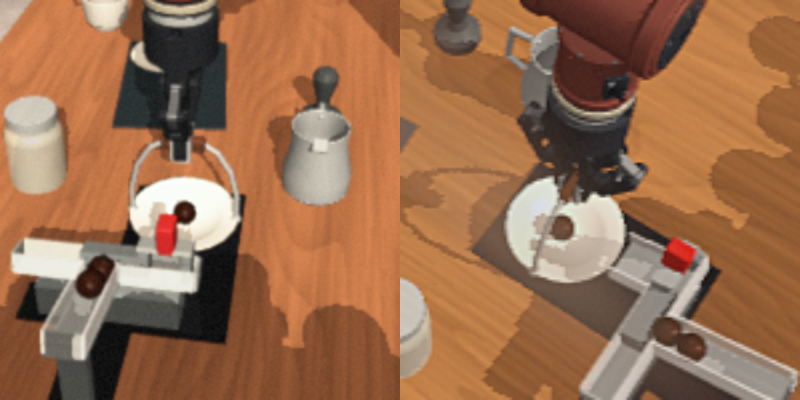

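The fingers hold the grip bar (opening 11 mm) and the praline is in the middle of the dish. Now I lift straight up, gently.

Call:
{"name": "step_arm", "arguments": {"moves": [[0,0,-0.002,0],[0,0,-0.006,0],[0,0,-0.012,0],[0,0,-0.02,0],[0,0,-0.032,0],[0,0,-0.046,0],[0,0,-0.06,0],[0,0,-0.075,0],[0,0,-0.09,0],[0,0,-0.102,0],[0,0,-0.112,0],[0,0,-0.117,0]]}}

```text
time: 10.92
ee_pos: [0.5364, 0.0676, 0.2291]
eef_rot: [2.182, 2.259, 0.001]
force: [0.0, -0.1, -3.3]
opening: 0.0113
```

Call:
{"name": "step_arm", "arguments": {"moves": [[0,0,-0.002,0],[0,0,-0.003,0],[0,0,-0.003,0],[0,0,-0.003,0],[0,0,-0.003,0]]}}

```text
time: 11.55
ee_pos: [0.536, 0.0676, 0.231]
eef_rot: [-2.182, -2.26, 0.001]
force: [-0.1, -0.2, -2.9]
opening: 0.011
```

```bash
python3 - <<'E'
from h import *
ims=[]
for n in('side','scene'):
    c=grab(n);P=cloud(c);I=c['img'].astype(int);b,g,r=I[...,0],I[...,1],I[...,2]
    near=(c['depth']>0)&(np.hypot(P[...,0]-.536,P[...,1]-.067)<.08)
    m=near&(r<110)&(r>b+12)&(P[...,2]>.1)&(P[...,2]<.19);print(n,'pral',m.sum(),np.median(P[m],0).round(4))
    m=near&(r>150)&(abs(r-b)<60)&(P[...,2]>.11)&(P[...,2]<.19)
    if m.sum()>20:
        Q=P[m];q=Q[Q[:,2]>np.percentile(Q[:,2],60)];q=Q; print(n,'dish',len(Q),Q.min(0).round(3),Q.max(0).round(3),np.percentile(Q[:,2],[10,50,90]).round(4))
    ims.append(c['img'])
a=ims[0][120:320,230:430];b=ims[1][120:270,270:420]
cv2.imwrite('pics/p4.png',np.hstack([cv2.resize(a,(400,400)),cv2.resize(b,(400,400))]))
print(monitor.observe()['wrist_torque'],monitor.observe()['force'])
# bystander positions
P=np.load('side.npz')['P'];C=np.load('scene.npz')['P']
for nm,Q in(('side',P),('scene',C)):
    q=Q[(Q[...,2]>.075)&(Q[...,2]<.115)&(Q[...,0]>.35)&(Q[...,0]<.8)&(Q[...,1]<.16)&(Q[...,1]>-.5)]
    H,_,_=np.histogram2d(q[:,0],q[:,1],bins=[np.arange(.35,.81,.05),np.arange(-.5,.16,.05)]);print(nm);print(H.astype(int))
E
```

```text
side pral 111 [0.533  0.0733 0.1526]
side dish 1517 [0.471 0.007 0.131] [0.597 0.13  0.19 ] [0.1354 0.1463 0.1503]
scene pral 75 [0.54   0.0637 0.1546]
scene dish 1363 [0.474 0.006 0.127] [0.599 0.127 0.187] [0.135 0.145 0.15 ]
[-0.00114114 -0.01629555 -0.00585999] [-0.19018324  0.20303548 -2.47106259]
side
[[  0   0   0   0   0   0  85   5 133 119  17   0   0]
 [  0   0   0   0   0   0   6   0  62  66   0   0   0]
 [  0   0   0   0   0   0   0   0   0   0   0  45   0]
 [  0   0   0   0   0   0   0   0   0   0   0   0   0]
 [  9  33   2   0   0   0   0   0   0   0   0  43   0]
 [ 45  61   4   0   0   0   0   0   0   0   0   0   0]
 [  0   0   0   0   0   0   0   0   0   0   0   0   0]
 [  9  44  79   0   0   0   0   0   0 123 360   0   0]
 [ 46  67  96   0   0   0   0   0   0  30  72   0   0]]
scene
[[  0   0   0   0   0   0   0   0  75  75   5   0   0]
 [  0   0   0   0   0   0   0   0  18  55   0   0   0]
 [  0   0   0   0   0   0   0   0   0   0   0   6   0]
 [  0   0   0   0   0   0   0   0   0   0   0   0   0]
 [ 17  36   0   0   0   0   0   0   0   0   0  29   0]
 [ 42  68   1   0   0   0   0   0   0   0   0   0   0]
 [  0   0   0   0   0   0   0   0   0   0   0   0   0]
 [ 48 111  36   0   0   0   0   0   0 186 238   0   0]
 [102  69 112   0   0   0   0   0   0  87 113   0   0]]
```

View pics/p4.png

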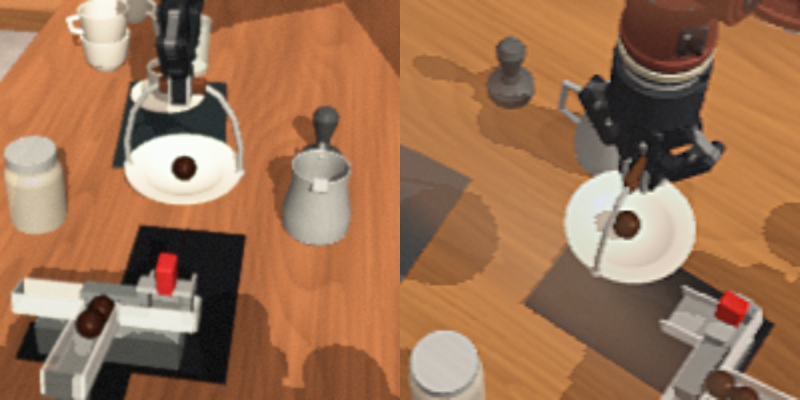

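The dish hangs level at about 0.123 m with the praline in the middle, clear of everything. I carry it on a smooth profile without turning, then turn it in place.

Call:
{"name": "step_arm", "arguments": {"moves": [[0,0,0,0],[-0.0004,0.0001,0,0],[-0.0014,0.0003,0,0],[-0.0031,0.0007,0,0],[-0.0057,0.0012,0,0],[-0.0094,0.0021,0,0],[-0.0143,0.0031,0,0],[-0.0203,0.0044,0,0],[-0.0275,0.006,0,0],[-0.0358,0.0078,0,0],[-0.0451,0.0098,0,0],[-0.0558,0.0122,0,0]]}}

```text
time: 13.15
ee_pos: [0.5504, 0.0115, 0.2313]
eef_rot: [2.182, 2.26, -0.0]
force: [0.3, -0.1, -2.6]
opening: 0.0111
```

Call:
{"name": "step_arm", "arguments": {"moves": [[-0.0114,0.0025,0,0],[-0.0236,0.0051,0,0],[-0.0364,0.0079,0,0],[-0.0497,0.0108,0,0],[-0.0633,0.0138,0,0],[-0.0772,0.0168,0,0],[-0.091,0.0198,0,0],[-0.1047,0.0228,0,0],[-0.1179,0.0257,0,0],[-0.1308,0.0285,0,0],[-0.143,0.0312,0,0],[-0.1543,0.0337,0,0]]}}

```text
time: 14.65
ee_pos: [0.5895, -0.1416, 0.2313]
eef_rot: [-2.182, -2.26, -0.0]
force: [0.1, -0.1, -4.2]
opening: 0.0113
```

Call:
{"name": "step_arm", "arguments": {"moves": [[-0.0107,0.0023,0,0],[-0.0201,0.0044,0,0],[-0.0283,0.0062,0,0],[-0.0356,0.0078,0,0],[-0.0416,0.0091,0,0],[-0.0464,0.0101,0,0],[-0.0502,0.0109,0,0],[-0.0528,0.0115,0,0],[-0.0545,0.0119,0,0],[-0.0554,0.0121,0,0],[-0.0558,0.0122,0,0],[-0.0558,0.0122,0,0]]}}

```text
time: 16.15
ee_pos: [0.6034, -0.1961, 0.2313]
eef_rot: [-2.182, -2.26, -0.0]
force: [-0.4, -0.2, -1.8]
opening: 0.0111
```

Call:
{"name": "step_arm", "arguments": {"moves": [[0,0,0,1],[0,0,0,3],[0,0,0,6],[0,0,0,10],[0,0,0,15],[0,0,0,20],[0,0,0,25],[0,0,0,30],[0,0,0,35],[0,0,0,40],[0,0,0,45],[0,0,0,50]]}}

```text
time: 17.65
ee_pos: [0.6035, -0.1961, 0.2313]
eef_rot: [2.935, 1.12, -0.0]
force: [-0.4, 0.8, -3.7]
opening: 0.0112
```

Call:
{"name": "step_arm", "arguments": {"moves": [[0,0,0.001,5],[0,0,0.003,10],[0,0,0.006,15],[0,0,0.01,20],[0,0,0.013,24],[0,0,0.016,28],[0,0,0.018,31],[0,0,0.02,33],[0,0,0.02,34],[0,0,0.02,34],[0,0,0.02,34],[0,0,0.02,34]]}}

```text
time: 19.15
ee_pos: [0.6035, -0.1962, 0.2114]
eef_rot: [3.134, 0.219, 0.0]
force: [0.3, -0.8, -2.7]
opening: 0.0114
```

```bash
python3 - <<'E'
from h import *
s=monitor.observe();R=cv2.Rodrigues(s['eef_rot'])[0];print(s['time'],s['ee_pos'],'toolx deg',np.degrees(np.arctan2(R[1,0],R[0,0])),R[2].round(4),s['force'])
ims=[]
for n in('side','scene'):
    c=grab(n);P=cloud(c);I=c['img'].astype(int);b,g,r=I[...,0],I[...,1],I[...,2];Z=P[...,2]
    near=(c['depth']>0)&(np.hypot(P[...,0]-.603,P[...,1]+.196)<.075)
    m=near&(r<110)&(r>b+12)&(Z>.1)&(Z<.16);print(n,'pral',m.sum(),np.median(P[m],0).round(4))
    m=near&(r>140)&(abs(r-b)<60)&(Z>.09)&(Z<.14);Q=P[m];print(n,'dish',len(Q),np.percentile(Q,[1,99],0).round(3).tolist())
    m=near&(r>b+30)&(r<170)&(Z>.215)&(Z<.25);Q=P[m][:,:2]
    if len(Q)>10:
        w,V=np.linalg.eigh(np.cov(Q.T));print(n,'grip',len(Q),Q.mean(0).round(3),np.degrees(np.arctan2(V[1,1],V[0,1])),np.sqrt(w).round(4))
    W=(c['depth']>0)&(abs(P[...,0]-.62)<.16)&(abs(P[...,1]+.25)<.2)&(Z<.012)&(r<95)&(g<95)
    print(n,'mat',cv2.minAreaRect(P[W][:,:2].astype(np.float32)))
    ims.append(c['img'])
cv2.imwrite('pics/p5.png',np.hstack([cv2.resize(ims[0][80:330,210:460],(400,400)),cv2.resize(ims[1][100:310,180:390],(400,400))]))
E
```

```text
19.15 [ 0.60352538 -0.19617601  0.21143404] toolx deg 8.002822571523044 [ 1.e-04  1.e-04 -1.e+00] [ 0.2580401  -0.84329816 -2.73410827]
side pral 45 [ 0.5951 -0.1842  0.1297]
side dish 723 [[0.546, -0.253, 0.105], [0.661, -0.131, 0.136]]
side grip 46 [ 0.601 -0.183] 100.2334838286303 [0.0035 0.0141]
side mat ((0.6117516160011292, -0.2580549716949463), (0.1572713851928711, 0.25412169098854065), 8.07201862335205)
scene pral 4 [ 0.6033 -0.1927  0.1312]
scene dish 1194 [[0.544, -0.254, 0.112], [0.661, -0.134, 0.135]]
scene grip 93 [ 0.606 -0.185] 163.08767536164362 [0.0071 0.0101]
scene mat ((0.6246447563171387, -0.26019617915153503), (0.13377133011817932, 0.25098636746406555), 7.8466596603393555)
```

View pics/p5.png

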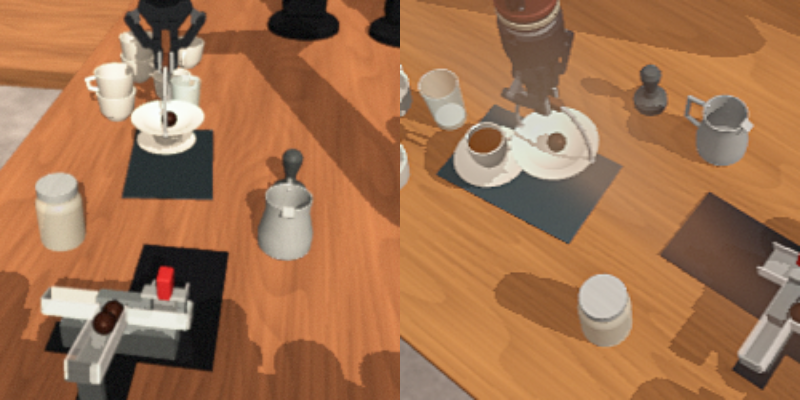

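The dish hangs over the free half of the mat, level, with the hoop square to the mat and the praline in the middle. The bystanders and slide are unchanged. I let it settle, then hand in.

Call:
{"name": "step_arm", "arguments": {"moves": [[0,0,0,0],[0,0,0,0],[0,0,0,0],[0,0,0,0],[0,0,0,0],[0,0,0,0],[0,0,0,0],[0,0,0,0],[0,0,0,0],[0,0,0,0],[0,0,0,0],[0,0,0,0]]}}

```text
time: 20.75
ee_pos: [0.6035, -0.1962, 0.2113]
eef_rot: [3.134, 0.219, 0.0]
force: [-0.5, 0.5, -2.1]
opening: 0.0115
```

```bash
python3 - <<'E'
from h import *
s=monitor.observe();print(s['time'],s['ee_pos'],s['force'],s['opening'],abs(s['qd']).max())
print(job.finish_job())
E
```

```text
20.75 [ 0.60347012 -0.19615139  0.21133412] [-0.52303247  0.51349968 -2.08910641] 0.01150236779291871 0.0009715722742424243
the job is handed in; nothing more can be done
None
```

The job is handed in at 20.75 s. I pulled the slide about 60 mm to its stop and left it there, and one praline rolled into the dish. I then lifted the dish by its grip, carried it over and turned it a quarter turn (84° clockwise from above). It is being held still over the free half of the mat.

**Last checks:**
- **Position:** the gripper is at (0.603, -0.196), within 1 mm of my estimate for the centre of the mat's free half. The dish's underside works out at about 104 mm above the counter.
- **Turn and level:** the jaws are at 8.0°, and the mat measured 7.8 to 8.1°. The side camera's rough estimate of the grip bar itself was 100° against the wanted 98°, well within the 9° allowed. The tool is vertical.
- **Praline:** it looked to be in the middle of the dish in the last pictures. The side camera's reading was about 15 mm off the centre. I put that down to the camera seeing only the near face of the ball. The scene camera's reading was about 3 mm off, but from only 4 pixels.
- **Slide and other things:** the slide, the two remaining pralines and the objects around them looked unmoved in the last pictures. I did not measure them again.

The scene camera's estimate of the grip direction was unusable because the fingers hid most of it. Its mat outline was also partly hidden, so I used the side camera's.

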